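Load the three-place measuring base with the filled test cells

TASK

Get the measuring base ready for the next run: every test cell that has a pellet in it belongs in a holder of the base, pushed down (a twist helps) until it is fully home on the holder's floor, with an electrode cap in its mouth pressed down flat onto the rim. Every empty cell, in the base or on the bench, goes upright into the steel tray. Keep the pellets in their cells and the other things on the bench undisturbed; a cap that is not needed may stay on the bench.

Things in the scene. Friction and masses are not known exactly. Their poses are not given: they have to be found in the camera images.
- base: Red-brown lacquered base plate 120 (x) x 340 (y) x 16 mm, fixed, carrying three identical aluminium cell holders 105 mm apart in a row along its y. Origin: centre of its underside. At the start two holders are occupied by cells, one of them just set in on the sprung balls 6 to 8 mm short of the floor, the other fully home; which ones differs.
- holder_1_floor (a point): Centre of the pocket floor of a holder (round collar 84 mm wide, 28 mm tall): round pocket 57 mm wide, 22 mm deep. Local y along the row, z up. Three sprung balls in its wall, 13 mm up, stop a cell that is merely set in 6 to 8 mm short of the floor; pushing it past them takes 8 to 18 N, less with a twist; it then slides, down or out, at 3 to 10 N and stays where left.
- holder_2_floor (a point): Centre of the pocket floor of a holder (round collar 84 mm wide, 28 mm tall): round pocket 57 mm wide, 22 mm deep. Local y along the row, z up. Three sprung balls in its wall, 13 mm up, stop a cell that is merely set in 6 to 8 mm short of the floor; pushing it past them takes 8 to 18 N, less with a twist; it then slides, down or out, at 3 to 10 N and stays where left.
- holder_3_floor (a point): Centre of the pocket floor of a holder (round collar 84 mm wide, 28 mm tall): round pocket 57 mm wide, 22 mm deep. Local y along the row, z up. Three sprung balls in its wall, 13 mm up, stop a cell that is merely set in 6 to 8 mm short of the floor; pushing it past them takes 8 to 18 N, less with a twist; it then slides, down or out, at 3 to 10 N and stays where left.
- cell_a_mid (a point): Centre (half-way up, z up) of one of four identical test cells: upright round cup 52 mm wide, 70 mm tall, 0.2 kg; solid steel foot for the lower 38 mm (lowest 10 mm tapers to 42 mm), white sleeve above with an open bore 40 mm wide, 32 mm deep, which holds a dark pellet or is empty (bare brass floor). Fully home in a holder this point is 35 mm above the holder's floor point.
- cell_b_mid (a point): Centre (half-way up, z up) of one of four identical test cells: upright round cup 52 mm wide, 70 mm tall, 0.2 kg; solid steel foot for the lower 38 mm (lowest 10 mm tapers to 42 mm), white sleeve above with an open bore 40 mm wide, 32 mm deep, which holds a dark pellet or is empty (bare brass floor). Fully home in a holder this point is 35 mm above the holder's floor point.
- cell_c_mid (a point): Centre (half-way up, z up) of one of four identical test cells: upright round cup 52 mm wide, 70 mm tall, 0.2 kg; solid steel foot for the lower 38 mm (lowest 10 mm tapers to 42 mm), white sleeve above with an open bore 40 mm wide, 32 mm deep, which holds a dark pellet or is empty (bare brass floor). Fully home in a holder this point is 35 mm above the holder's floor point.
- cell_d_mid (a point): Centre (half-way up, z up) of one of four identical test cells: upright round cup 52 mm wide, 70 mm tall, 0.2 kg; solid steel foot for the lower 38 mm (lowest 10 mm tapers to 42 mm), white sleeve above with an open bore 40 mm wide, 32 mm deep, which holds a dark pellet or is empty (bare brass floor). Fully home in a holder this point is 35 mm above the holder's floor point.
- pellet_a_mid (a point): Centre of a dark sample pellet, a disc 34 mm wide and 12 mm thick, lying loose on the bore floor of cell_a, 9 mm above that cell's centre; None if there is no such pellet today: cell_a is then empty.
- pellet_b_mid (a point): Centre of a dark sample pellet, a disc 34 mm wide and 12 mm thick, lying loose on the bore floor of cell_b, 9 mm above that cell's centre; None if there is no such pellet today: cell_b is then empty.
- pellet_c_mid (a point): Centre of a dark sample pellet, a disc 34 mm wide and 12 mm thick, lying loose on the bore floor of cell_c, 9 mm above that cell's centre; None if there is no such pellet today: cell_c is then empty.
- pellet_d_mid (a point): Centre of a dark sample pellet, a disc 34 mm wide and 12 mm thick, lying loose on the bore floor of cell_d, 9 mm above that cell's centre; None if there is no such pellet today: cell_d is then empty.
- cap_1_mid (a point): Centre (half-way up, z up) of one of three identical electrode caps, 57 mm tall, 0.1 kg: brass plug 33 mm wide, 18 mm long with contact springs swelling to 46 mm; steel flange 52 mm wide, 7 mm thick; on top a grey grip 28 mm wide, 32 mm tall. Merely set in a cell's mouth its flange stays 7 to 11 mm off the rim; 8 to 18 N presses it home, this point then 45.5 mm above the cell's centre.
- cap_2_mid (a point): Centre (half-way up, z up) of one of three identical electrode caps, 57 mm tall, 0.1 kg: brass plug 33 mm wide, 18 mm long with contact springs swelling to 46 mm; steel flange 52 mm wide, 7 mm thick; on top a grey grip 28 mm wide, 32 mm tall. Merely set in a cell's mouth its flange stays 7 to 11 mm off the rim; 8 to 18 N presses it home, this point then 45.5 mm above the cell's centre.
- cap_3_mid (a point): Centre (half-way up, z up) of one of three identical electrode caps, 57 mm tall, 0.1 kg: brass plug 33 mm wide, 18 mm long with contact springs swelling to 46 mm; steel flange 52 mm wide, 7 mm thick; on top a grey grip 28 mm wide, 32 mm tall. Merely set in a cell's mouth its flange stays 7 to 11 mm off the rim; 8 to 18 N presses it home, this point then 45.5 mm above the cell's centre.
- tray_in (a point): Centre of the inner floor (3 mm above the bench) of a shallow steel tray, 130 mm (its x) by 170 mm (its y), rim 14 mm high; fixed. Two cells fit side by side along its y.
- jar: Bystander: amber jar 60 mm in diameter, 70 mm tall; origin at its underside. Leave it alone.
- block: Bystander: grey reference block 60 x 45 x 22 mm; origin at its underside. Leave it alone.

How it is judged (in metres and radians):
At the end, for the whole second after the job is handed in: Each cell with a pellet is upright in a holder, down on its floor within 2.5 mm, with a cap upright in its mouth, flange within 2.5 mm of the rim. Each empty cell stands upright on the floor of the tray. All at rest (((horizontal distance between pellet_a_mid and holder_1_floor below 0.01 m and z of pellet_a_mid in the frame of holder_1_floor between 0.0405 and 0.0465 m) or (horizontal distance between pellet_a_mid and holder_2_floor below 0.01 m and z of pellet_a_mid in the frame of holder_2_floor between 0.0405 and 0.0465 m) or (horizontal distance between pellet_a_mid and holder_3_floor below 0.01 m and z of pellet_a_mid in the frame of holder_3_floor between 0.0405 and 0.0465 m)) and ((horizontal distance between cap_1_mid and pellet_a_mid below 0.01 m and z of cap_1_mid in the frame of pellet_a_mid between 0.033 and 0.039 m and angle between cap_1_mid's own z axis and vertical below 0.07 rad) or (horizontal distance between cap_2_mid and pellet_a_mid below 0.01 m and z of cap_2_mid in the frame of pellet_a_mid between 0.033 and 0.039 m and angle between cap_2_mid's own z axis and vertical below 0.07 rad) or (horizontal distance between cap_3_mid and pellet_a_mid below 0.01 m and z of cap_3_mid in the frame of pellet_a_mid between 0.033 and 0.039 m and angle between cap_3_mid's own z axis and vertical below 0.07 rad)) and linear speed of each of pellet_a, pellet_b, pellet_c, pellet_d below 0.02 m/s and ((horizontal distance between pellet_b_mid and holder_1_floor below 0.01 m and z of pellet_b_mid in the frame of holder_1_floor between 0.0405 and 0.0465 m) or (horizontal distance between pellet_b_mid and holder_2_floor below 0.01 m and z of pellet_b_mid in the frame of holder_2_floor between 0.0405 and 0.0465 m) or (horizontal distance between pellet_b_mid and holder_3_floor below 0.01 m and z of pellet_b_mid in the frame of holder_3_floor between 0.0405 and 0.0465 m)) and ((horizontal distance between cap_1_mid and pellet_b_mid below 0.01 m and z of cap_1_mid in the frame of pellet_b_mid between 0.033 and 0.039 m and angle between cap_1_mid's own z axis and vertical below 0.07 rad) or (horizontal distance between cap_2_mid and pellet_b_mid below 0.01 m and z of cap_2_mid in the frame of pellet_b_mid between 0.033 and 0.039 m and angle between cap_2_mid's own z axis and vertical below 0.07 rad) or (horizontal distance between cap_3_mid and pellet_b_mid below 0.01 m and z of cap_3_mid in the frame of pellet_b_mid between 0.033 and 0.039 m and angle between cap_3_mid's own z axis and vertical below 0.07 rad)) and ((horizontal distance between pellet_c_mid and holder_1_floor below 0.01 m and z of pellet_c_mid in the frame of holder_1_floor between 0.0405 and 0.0465 m) or (horizontal distance between pellet_c_mid and holder_2_floor below 0.01 m and z of pellet_c_mid in the frame of holder_2_floor between 0.0405 and 0.0465 m) or (horizontal distance between pellet_c_mid and holder_3_floor below 0.01 m and z of pellet_c_mid in the frame of holder_3_floor between 0.0405 and 0.0465 m)) and ((horizontal distance between cap_1_mid and pellet_c_mid below 0.01 m and z of cap_1_mid in the frame of pellet_c_mid between 0.033 and 0.039 m and angle between cap_1_mid's own z axis and vertical below 0.07 rad) or (horizontal distance between cap_2_mid and pellet_c_mid below 0.01 m and z of cap_2_mid in the frame of pellet_c_mid between 0.033 and 0.039 m and angle between cap_2_mid's own z axis and vertical below 0.07 rad) or (horizontal distance between cap_3_mid and pellet_c_mid below 0.01 m and z of cap_3_mid in the frame of pellet_c_mid between 0.033 and 0.039 m and angle between cap_3_mid's own z axis and vertical below 0.07 rad)) and ((horizontal distance between pellet_d_mid and holder_1_floor below 0.01 m and z of pellet_d_mid in the frame of holder_1_floor between 0.0405 and 0.0465 m) or (horizontal distance between pellet_d_mid and holder_2_floor below 0.01 m and z of pellet_d_mid in the frame of holder_2_floor between 0.0405 and 0.0465 m) or (horizontal distance between pellet_d_mid and holder_3_floor below 0.01 m and z of pellet_d_mid in the frame of holder_3_floor between 0.0405 and 0.0465 m)) and ((horizontal distance between cap_1_mid and pellet_d_mid below 0.01 m and z of cap_1_mid in the frame of pellet_d_mid between 0.033 and 0.039 m and angle between cap_1_mid's own z axis and vertical below 0.07 rad) or (horizontal distance between cap_2_mid and pellet_d_mid below 0.01 m and z of cap_2_mid in the frame of pellet_d_mid between 0.033 and 0.039 m and angle between cap_2_mid's own z axis and vertical below 0.07 rad) or (horizontal distance between cap_3_mid and pellet_d_mid below 0.01 m and z of cap_3_mid in the frame of pellet_d_mid between 0.033 and 0.039 m and angle between cap_3_mid's own z axis and vertical below 0.07 rad)) and (distance between pellet_a_mid and cell_a_mid below 0.02 m or (x of cell_a_mid in the frame of tray_in between -0.045 and 0.045 m and y of cell_a_mid in the frame of tray_in between -0.065 and 0.065 m and z of cell_a_mid in the frame of tray_in below 0.04 m and linear speed of cell_a below 0.02 m/s)) and angle between each of cell_a_mid, cell_b_mid, cell_c_mid, cell_d_mid's own z axis and vertical below 0.07 rad and (distance between pellet_b_mid and cell_b_mid below 0.02 m or (x of cell_b_mid in the frame of tray_in between -0.045 and 0.045 m and y of cell_b_mid in the frame of tray_in between -0.065 and 0.065 m and z of cell_b_mid in the frame of tray_in below 0.04 m and linear speed of cell_b below 0.02 m/s)) and (distance between pellet_c_mid and cell_c_mid below 0.02 m or (x of cell_c_mid in the frame of tray_in between -0.045 and 0.045 m and y of cell_c_mid in the frame of tray_in between -0.065 and 0.065 m and z of cell_c_mid in the frame of tray_in below 0.04 m and linear speed of cell_c below 0.02 m/s)) and (distance between pellet_d_mid and cell_d_mid below 0.02 m or (x of cell_d_mid in the frame of tray_in between -0.045 and 0.045 m and y of cell_d_mid in the frame of tray_in between -0.065 and 0.065 m and z of cell_d_mid in the frame of tray_in below 0.04 m and linear speed of cell_d below 0.02 m/s))); the robot touches nothing.
It fails at once if a pellet comes out of its cell (distance between pellet_a_mid and cell_a_mid above 0.03 m or distance between pellet_b_mid and cell_b_mid above 0.03 m or distance between pellet_c_mid and cell_c_mid above 0.03 m or distance between pellet_d_mid and cell_d_mid above 0.03 m).
It fails at once if the jar is shifted by more than 4 cm (distance of jar from where it was at the start of the episode above 0.04 m).
Of pellet_a, pellet_b only 1 to 1 are there at a start; the rules pass over those that are not, and their reading is None.
Of pellet_c, pellet_d only 1 to 2 are there at a start; the rules pass over those that are not, and their reading is None.
At some moment in a run one of cap_1, cap_2, cap_3 may be knocked a few centimetres aside while the robot is not near it.
It also fails if it takes over 210 s, if anything falls off the work surface, if the arm or the gripper's body presses on something with over 40 N, if the wrist force passes 120 N, or if a joint passes its speed limit or range.

ROBOT

A 6-joint arm with a two-finger parallel gripper is mounted at the origin on the work surface. World frame = base frame: x ahead of the robot, y to its left, z up, the work surface at z = 0. Lengths are in m, angles in degrees, forces in N, time in s.
With the tool pointing down it reaches from about 0.25 to 0.775 m from the base axis. Payload 8.9 kg.
Tool frame: the origin (TCP) lies at the very end of the fingers, on their centre line; the grasp point (between the pads) lies 19 mm behind it; z points along the fingers, y is the line along which they close (so a half turn about z gives the same grasp; the last joint's range is limited). The gripper opens to 85 mm and grips with 20 to 120 N. Pads are 22 mm wide; open, the fingers measure 114 mm over their backs; the gripper's body (76 mm by 85 mm) begins 54 mm behind the grasp point. The pads swing forward as they close: fully open they stand 13 mm farther back than shut.
Start: joints at [-71.236, 16.656, -8.789, 64.555, 0, 82.019], TCP at [0.236, -0.469, 0.231] pointing down, gripper open.
Joint ranges: [-144.48, 144.48], [-52.06, 99.96], [-74.48, 78.29], [-112.23, 115.85], [-86.99, 84.42], [-180, 180]. Speed limits (degrees/s): [127.2, 127.2, 159.86, 180, 180, 180].

INTERFACE

Orientations are given as a 3x3 rotation matrix whose columns are the frame's x, y, z axes.
In Python, from cell import env gives the robot as it stands.
- The arm moves only by the shell command python3 -m handwheel 'ROWS' [FORCE]. ROWS is JSON, a list of rows, each a list of 7 numbers: the opening, from -1 (shut) to 1 (fully open), so that 0 is half open, then the shift along the tool's x, y, z normalised to -1 to 1, where 1 is 0.5 m, then the turn, a rotation vector about the tool's x, y, z normalised to -1 to 1, where 1 is pi rad. In form: [[claw, x, y, z, rx, ry, rz], ...]. A call has 1 to 5 rows; each row is the pose to reach, as a shift and turn from the pose commanded when the call began, along the tool's axes at that moment, turning the shorter way round; what a row does not reach only later rows make up. A row lasts 1/12 s, in which the tool goes at most 41.7 mm and 7.16 degrees, less where a joint would pass 70% of its speed; a pose out of reach is approached as far as the arm can. A call with a number of a shift or a turn outside -1 to 1 is refused whole. A call with a gripper value outside its range is refused whole. The fingers move at their own pace and stop on an object; FORCE is the grip in N (left out, the last holds). Time passes only in rows, so rows that repeat a pose let the fingers close. It gives the time, the measured TCP pose, the force, the opening and the grip force at its end, in the units of the state.
- env.observe(): the state, without advancing time (a new reading comes with each control period).
- env.snapshot(name): name is "scene" or "top" or "wrist"; returns a dict with "pixels" (400x640x3 uint8, red, green, blue), "camera_matrix" (3x3 intrinsics, pixels), "xyz" and "attitude" of the camera in the world. Camera axes: x right, y up, looking along -z (the intrinsics and any distortion apply to the point x, -y, -z); pixel columns grow to the right and rows downward; lengths in m; the calibration is good to about 2 mm. A picture is of the moment at which its call begins. There is no depth.
- env.finish_job(): hands the job in; it is judged then, once.
Trained networks look in a picture, given as the dict that the camera call returned (one of the last four; its "shot" number tells which), for a name from the list of things; names that differ only in an ending like _2 or _b are one class to them, and where a whole thing is asked for, a point or a joint stands for the part that bears it (a point fixed in the world has none). Each returns a list of dicts, best first, with "conf" (0 to 1); they miss things now and then, are a little off and sometimes report something else, mostly with a low value. They report only what shows in the picture. A call takes as long as a camera call.
- env.regions_of(label, picture): "region" (400x640 bool, what is visible of it) and "position" ([column, row] in pixels, amid what is visible of it).
The state is a dict: "t": time; "qpos": joint angles; "joint_vel": joint speeds; "effort": joint torques, N m; "eef_pos": TCP position; "tcp_rot": TCP orientation; "ft_force": force on the tool from outside, world axes, zero at the start; "moment": the same for the moment, N m; "width": finger opening in m; "gripper_force": force on a finger pad.
Only numpy, scipy, OpenCV 4.12 (cv2) and the standard library are available. Lean on these libraries where they do the work, as an engineer would, in place of code of your own. Each camera call takes 0.05 s, during which the arm holds its last target. There are 200 camera calls.

## Working session

There is one attempt and no reset: what is moved stays moved. The work goes in short steps, Python scripts to look and compute and a shell command to move; the robot and the scene stay as the last step left them, time stands still between calls to the robot, and variables do not carry over. Pictures are saved under pics/ and viewed, at most 17 in all, crops included, and the job is handed in when it is done.

```bash
ls; mkdir -p pics
cat > look.py <<'E'
import sys,cv2,numpy as np
from cell import env
def save(s,n): cv2.imwrite(f'pics/{n}.png',s['pixels'][:,:,::-1])
def pix2z(s,uv,z):
    K=s['camera_matrix'];R=np.array(s['attitude']);p=np.array(s['xyz'])
    d=np.linalg.inv(K)@[uv[0],uv[1],1.]; d=R@np.array([d[0],-d[1],-d[2]])
    return p+d*(z-p[2])/d[2]
def proj(s,P):
    K=s['camera_matrix'];R=np.array(s['attitude']);p=np.array(s['xyz'])
    c=R.T@(np.array(P)-p); c=np.array([c[0],-c[1],-c[2]]); q=np.array(K)@c
    return q[:2]/q[2]
E
python3 - <<'E'
from look import *
np.set_printoptions(precision=4,suppress=True)
o=env.observe(); print({k:o[k] for k in('t','eef_pos','tcp_rot','width','ft_force')})
for c in('top','scene'):
    s=env.snapshot(c);save(s,c+'0');print(c,s['xyz'],np.array(s['attitude']),s['camera_matrix'],[k for k in s])
    for l,z in(('base',.016),('holder_1_floor',.022),('cell_a_mid',.07),('pellet_a_mid',.05),('cap_1_mid',.03),('tray_in',.003),('jar',.07),('block',.022)):
        for r in env.regions_of(l,s):
            if r['conf']>.2: print(l,round(r['conf'],2),np.round(r['position']),r['region'].sum(),pix2z(s,r['position'],z).round(3))
E
```

```text
pics
{'t': 0.0, 'eef_pos': array([ 0.2361, -0.4684,  0.2307]), 'tcp_rot': array([[ 0.893 ,  0.4501, -0.0004],
       [ 0.4501, -0.893 ,  0.0012],
       [ 0.0001, -0.0013, -1.    ]]), 'width': 0.085435986935838, 'ft_force': array([ 0.0976, -0.7901, -0.0679])}
top [ 0.5104 -0.0428  0.9623] [[-0.029   0.998  -0.0554]
 [-0.9993 -0.0302 -0.0219]
 [-0.0235  0.0547  0.9982]] [[407.1966   0.     324.9448]
 [  0.     407.1966 198.3949]
 [  0.       0.       1.    ]] ['pixels', 'camera_matrix', 'xyz', 'attitude', 'shot']
base 0.82 [316. 192.] 4097 [ 0.578 -0.003  0.016]
holder_1_floor 0.93 [307. 192.] 645 [0.579 0.019 0.022]
cell_a_mid 0.71 [295. 184.] 309 [0.593 0.041 0.07 ]
pellet_a_mid 0.43 [303. 177.] 178 [0.61  0.026 0.05 ]
cap_1_mid 0.83 [353. 253.] 408 [ 0.436 -0.082  0.03 ]
tray_in 0.93 [179. 220.] 4070 [0.523 0.326 0.003]
tray_in 0.24 [268. 192.] 651 [0.583 0.113 0.003]
jar 0.66 [456. 146.] 736 [ 0.666 -0.314  0.07 ]
block 0.93 [182. 138.] 506 [0.715 0.311 0.022]
scene [ 1.2289 -0.3162  0.9947] [[ 0.388  -0.7207  0.5746]
 [ 0.9216  0.3084 -0.2355]
 [-0.0075  0.6209  0.7839]] [[399.7703   0.     318.3899]
 [  0.     399.7703 201.8897]
 [  0.       0.       1.    ]] ['pixels', 'camera_matrix', 'xyz', 'attitude', 'shot']
base 0.66 [336. 233.] 1758 [ 0.64  -0.019  0.016]
base 0.65 [313. 226.] 663 [ 0.588 -0.073  0.016]
holder_1_floor 0.62 [344. 221.] 318 [0.613 0.02  0.022]
cell_a_mid 0.7 [238. 279.] 611 [ 0.702 -0.325  0.07 ]
cell_a_mid 0.59 [346. 209.] 373 [0.608 0.024 0.07 ]
pellet_a_mid 0.54 [343. 201.] 37 [0.561 0.037 0.05 ]
cap_1_mid 0.52 [290. 189.] 200 [ 0.439 -0.087  0.03 ]
tray_in 0.7 [415. 173.] 1676 [0.516 0.327 0.003]
jar 0.83 [239. 276.] 568 [ 0.697 -0.321  0.07 ]
jar 0.46 [289. 186.] 217 [ 0.46  -0.097  0.07 ]
block 0.57 [445. 223.] 344 [0.738 0.291 0.022]
```

Run:
```python
import cv2
a=cv2.imread('pics/top0.png')[90:340,120:520];cv2.imwrite('pics/top0c.png',cv2.resize(a,None,fx=2,fy=2,interpolation=cv2.INTER_CUBIC))
a=cv2.imread('pics/scene0.png')[110:330,190:510];cv2.imwrite('pics/scene0c.png',cv2.resize(a,None,fx=2.5,fy=2.5,interpolation=cv2.INTER_CUBIC))
```

```text
(no output)
```

View pics/top0c.png

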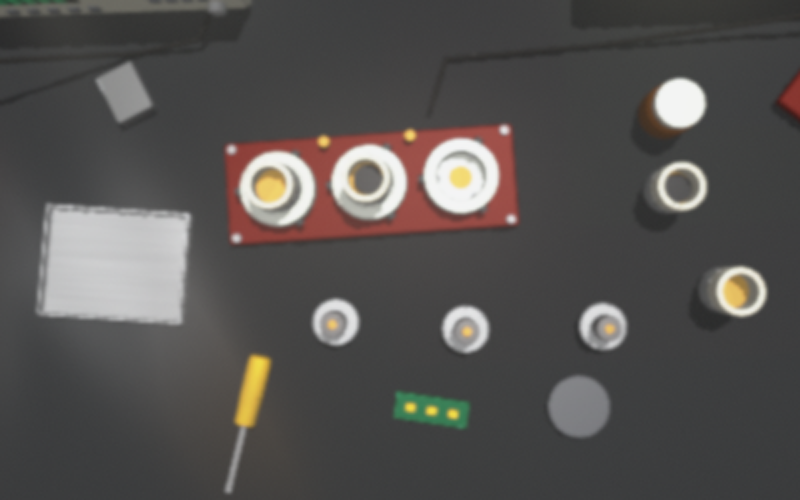

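View pics/scene0c.png

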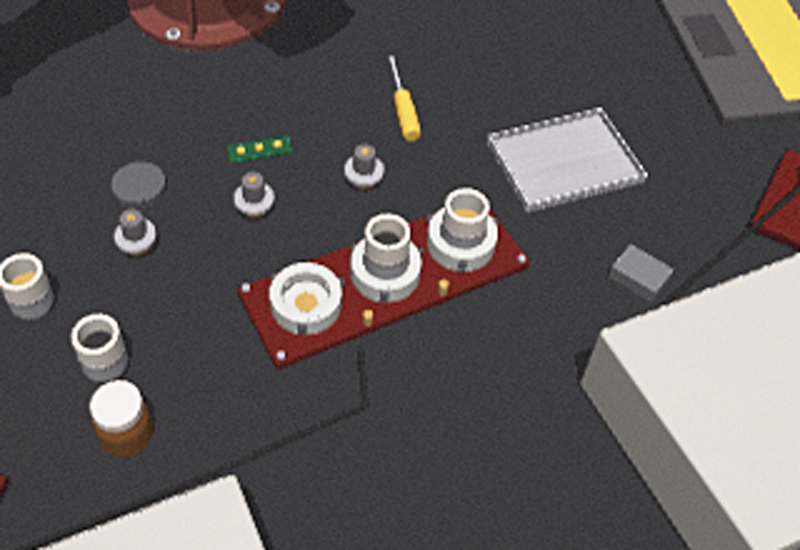

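The top crop shows these things (crop pixels):
- Base holders, left to right: an empty cell with brass floor (270,187), a pellet cell (368,180), and a free holder (461,176).
- Bench: a pellet cell next to the jar (682,186) and an empty cell (740,292).
- Caps at (335,322), (466,329) and (603,326).
- Tray at (115,263).

```bash
python3 - <<'E'
from look import *
s=env.snapshot('top')
P={'holdL':(277,189,.044),'holdM':(369,182,.044),'holdR':(461,176,.044),'cellL_rim':(268,184,.095),'cellM_rim':(368,180,.095),'cellJ_rim':(682,186,.07),'cellE_rim':(740,292,.07),'cap1_fl':(335.5,322,.025),'cap2_fl':(466,329,.025),'cap3_fl':(603,326,.025),'tray':(114,263,.01),'tL1':(48,205,.014),'tL2':(189,213,.014),'tL3':(182,324,.014),'tL4':(38,316,.014),'jar':(681,103,.07)}
for k,(u,v,z) in P.items(): print(k,pix2z(s,(120+u/2,90+v/2),z).round(4))
E
python3 -m handwheel '[[1,0,0,0,0,0,0.1],[1,0,0,-0.1,0,0,0.1486],[1,0,0,-0.15,0,0,0.1486],[1,0,0,-0.15,0,0,0.1486],[1,0,0,-0.15,0,0,0.1486]]' 60
python3 - <<'E'
from look import *
o=env.observe();print(o['eef_pos'],o['tcp_rot'].round(3),o['qpos'])
s=env.snapshot('wrist');save(s,'w1');print(s['xyz'],np.array(s['attitude']).round(3),s['camera_matrix'])
E
```

```text
holdL [0.5975 0.1274 0.044 ]
holdM [0.6022 0.0226 0.044 ]
holdR [ 0.6058 -0.0818  0.044 ]
cellL_rim [0.5984 0.1276 0.095 ]
cellM_rim [0.5993 0.02   0.095 ]
cellJ_rim [ 0.5846 -0.3211  0.07  ]
cellE_rim [ 0.4677 -0.3779  0.07  ]
cap1_fl [0.4442 0.0666 0.025 ]
cap2_fl [ 0.4321 -0.0826  0.025 ]
cap3_fl [ 0.4313 -0.2384  0.025 ]
tray [0.5193 0.3282 0.01  ]
tL1 [0.5899 0.4045 0.014 ]
tL2 [0.5753 0.2373 0.014 ]
tL3 [0.4459 0.2473 0.014 ]
tL4 [0.4599 0.4169 0.014 ]
jar [ 0.6759 -0.3243  0.07  ]
t: 1.37
eef_pos: [0.2366, -0.4698, 0.308]
tcp_rot: [[1.0, -0.004, 0.001], [-0.004, -1.0, -0.003], [0.001, 0.003, -1.0]]
ft_force: [0.5, -0.4, -0.4]
width: 0.0856
gripper_force: 0.0
[ 0.23661163 -0.46981973  0.30804816] [[ 1.    -0.004  0.001]
 [-0.004 -1.    -0.003]
 [ 0.001  0.003 -1.   ]] [-7.12334915e+01  1.49212137e+01  3.53741168e-01  7.52266828e+01
 -2.47956084e-03  1.09002300e+02]
[ 0.32088657 -0.46961496  0.45057926] [[-0.004  0.947  0.322]
 [-1.    -0.005  0.001]
 [ 0.003 -0.322  0.947]] [[299.4726239    0.         323.42596064]
 [  0.         299.4726239  198.9684956 ]
 [  0.           0.           1.        ]]
```

View pics/w1.png

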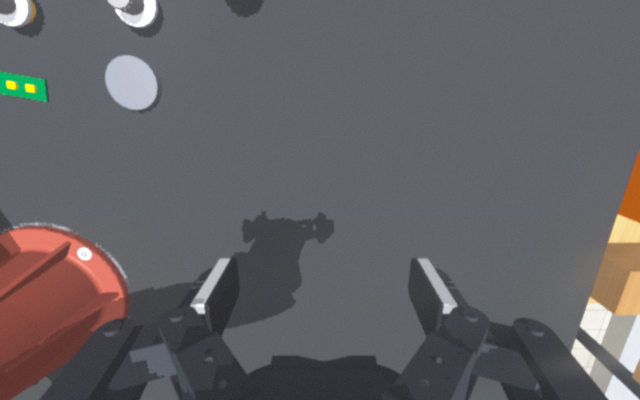

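The wrist view shows only open bench under the gripper, with one cap at the top edge. The camera sits ahead of the tool and tilts back to look under it. Next I go above empty cell E.

```bash
cat >> look.py <<'E'
def ring(s,c,z,r,n=48):
    a=np.linspace(0,2*np.pi,n); return [proj(s,(c[0]+r*np.cos(t),c[1]+r*np.sin(t),z)) for t in a]
def overlay(name,items,crop=None,f=1,cam='wrist'):
    s=env.snapshot(cam); im=s['pixels'][:,:,::-1].copy()
    if crop: x0,x1,y0,y1=crop; im=im[y0:y1,x0:x1]
    else: x0=y0=0
    im=cv2.resize(im,None,fx=f,fy=f,interpolation=cv2.INTER_CUBIC)
    for c,z,r in items: cv2.polylines(im,[np.array([(p-[x0,y0])*f for p in ring(s,c,z,r)]).astype(int)],True,(0,255,0),1)
    cv2.imwrite(f'pics/{name}.png',im); return s
def st():
    o=env.observe(); print('t',round(o['t'],2),'p',o['eef_pos'].round(4),'w',round(o['width'],4),'F',o['ft_force'].round(1),'g',round(o['gripper_force'],1))
E
python3 -m handwheel '[[1,0.15,-0.06,0.03,0,0,0],[1,0.3,-0.12,0.06,0,0,0],[1,0.4626,-0.182,0.1,0,0,0],[1,0.4626,-0.182,0.116,0,0,0],[1,0.4626,-0.182,0.116,0,0,0]]'
python3 -m handwheel '[[1,0.077,0,0,0,0,0],[1,0.077,0,0,0,0,0]]'
python3 -c "
from look import *
s=overlay('w2',[((.4677,-.3779),.07,.026),((.4677,-.3779),.0,.021),((.5846,-.3211),.07,.026),((.4313,-.2384),.025,.026)]);st()"
```

```text
t: 1.83
eef_pos: [0.4264, -0.3928, 0.2589]
tcp_rot: [[1.0, 0.004, -0.001], [0.004, -1.0, 0.001], [-0.001, -0.001, -1.0]]
ft_force: [0.3, -0.5, 0.5]
width: 0.0851
gripper_force: 0.0
t: 2.0
eef_pos: [0.4684, -0.3919, 0.2573]
tcp_rot: [[1.0, 0.008, -0.001], [0.008, -1.0, 0.003], [-0.001, -0.003, -1.0]]
ft_force: [-1.6, -0.5, -0.6]
width: 0.0858
gripper_force: 0.0
t 2.05 p [ 0.4659 -0.3926  0.2578] w 0.0854 F [-0.3  0.   0.2] g 0.0
```

View pics/w2.png

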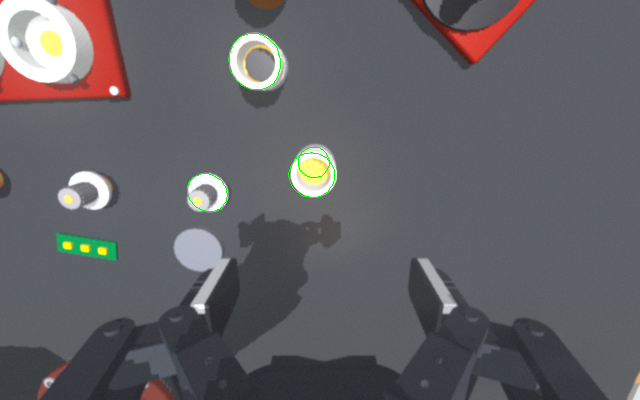

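Overlay: the predicted circles lie on the rims of E (314,175) and J (257,62) and on cap 3 (207,192), to within about 2 px. I go down on E.

```bash
python3 -m handwheel '[[1,0.004,-0.029,0.08,0,0,0],[1,0.004,-0.029,0.16,0,0,0],[1,0.004,-0.029,0.24,0,0,0],[1,0.004,-0.029,0.3,0,0,0],[1,0.004,-0.029,0.3,0,0,0]]' 40
python3 -m handwheel '[[1,0,0,0.07,0,0,0],[1,0,0,0.13,0,0,0],[1,0,0,0.152,0,0,0],[1,0,0,0.152,0,0,0],[1,0,0,0.152,0,0,0]]' | head -2
python3 -m handwheel '[[-1,0,0,0,0,0,0],[-1,0,0,0,0,0,0],[-1,0,0,0,0,0,0],[-1,0,0,0,0,0,0],[-1,0,0,0,0,0,0]]'
python3 -m handwheel '[[-1,0,0,0,0,0,0],[-1,0,0,0,0,0,0],[-1,0,0,-0.05,0,0,0],[-1,0,0,-0.1,0,0,0],[-1,0,0,-0.1,0,0,0]]'
```

```text
t: 2.47
eef_pos: [0.4614, -0.3764, 0.104]
tcp_rot: [[1.0, 0.002, -0.008], [0.002, -1.0, 0.008], [-0.008, -0.008, -1.0]]
ft_force: [-1.0, 1.7, -0.6]
width: 0.0854
gripper_force: 0.0
t: 2.88
eef_pos: [0.4658, -0.3804, 0.036]
t: 3.3
eef_pos: [0.4665, -0.3806, 0.0364]
tcp_rot: [[1.0, 0.0, 0.002], [0.0, -1.0, -0.002], [0.002, 0.002, -1.0]]
ft_force: [-0.5, 1.0, 7.5]
width: 0.0499
gripper_force: 40.4
t: 3.72
eef_pos: [0.4678, -0.3819, 0.0896]
tcp_rot: [[1.0, 0.0, 0.005], [0.0, -1.0, -0.005], [0.005, 0.005, -1.0]]
ft_force: [1.5, -1.3, -1.5]
width: 0.0497
gripper_force: 43.4
```

```bash
python3 -m handwheel '[[-1,0,0,-0.08,0,0,0],[-1,0,0,-0.16,0,0,0],[-1,0,-0.07,-0.2,0,0,0],[-1,0,-0.15,-0.22,0,0,0],[-1,0,-0.23,-0.22,0,0,0]]'|head -2
for i in 1 2 3; do python3 -m handwheel '[[-1,0.005,-0.08,0,0,0,0],[-1,0.01,-0.16,0,0,0,0],[-1,0.015,-0.24,0,0,0,0],[-1,0.02,-0.32,0,0,0,0],[-1,0.025,-0.4,0,0,0,0]]'|head -2; done
python3 -m handwheel '[[-1,0,0,0,0,0,0],[-1,0,0,0,0,0,0],[-1,0,0,0,0,0,0]]'
```

```text
t: 4.13
eef_pos: [0.4667, -0.265, 0.1973]
t: 4.55
eef_pos: [0.4779, -0.063, 0.1948]
t: 4.97
eef_pos: [0.4907, 0.1018, 0.1947]
t: 5.38
eef_pos: [0.5037, 0.1392, 0.1979]
t: 5.63
eef_pos: [0.5033, 0.1391, 0.1979]
tcp_rot: [[0.996, 0.094, -0.007], [0.094, -0.994, 0.057], [-0.002, -0.057, -0.998]]
ft_force: [-0.5, 0.0, -2.8]
width: 0.0499
gripper_force: 43.5
```

```bash
cat >> look.py <<'E'
from scipy.spatial.transform import Rotation as Ro
def delta(p,xdir):
    o=env.observe();R=o['tcp_rot'];x=np.array([np.cos(np.radians(xdir)),np.sin(np.radians(xdir)),0]);z=np.array([0,0,-1.])
    T=np.c_[x,np.cross(z,x),z]; print('shift',(R.T@(np.array(p)-o['eef_pos'])/.5).round(4),'turn',(Ro.from_matrix(R.T@T).as_rotvec()/np.pi).round(4),'q',o['qpos'].round(0))
E
python3 -c "
from look import *
delta((.5217,.371,.19),90)"
```

```text
shift [ 0.0804 -0.4567  0.0418] turn [-0.0152 -0.013  -0.4698] q [  5.  17. -13.  60.   3. 180.]
```

```bash
python3 -m handwheel '[[-1,0.01,-0.08,0,0,0,-0.039],[-1,0.02,-0.16,0.01,-0.003,0,-0.078],[-1,0.03,-0.24,0.02,-0.006,-0.005,-0.117],[-1,0.05,-0.32,0.03,-0.01,-0.01,-0.156],[-1,0.06,-0.4,0.04,-0.015,-0.013,-0.195]]'|head -2
python3 -c "
from look import *
delta((.5217,.371,.19),90)"
```

```text
t: 6.05
eef_pos: [0.5147, 0.3438, 0.1894]
shift [ 0.0461 -0.032  -0.0016] turn [-0.0072  0.004  -0.2728] q [ 27.  29.   4.  66.   1. 166.]
```

```bash
python3 -m handwheel '[[-1,0.046,-0.032,0,-0.001,0,-0.039],[-1,0.046,-0.032,0,-0.002,0,-0.078],[-1,0.046,-0.032,0,-0.003,0.002,-0.117],[-1,0.046,-0.032,0,-0.005,0.004,-0.156],[-1,0.046,-0.032,0,-0.007,0.004,-0.195]]'|head -2
python3 -m handwheel '[[-1,0,0,0,0,0,-0.039],[-1,0,0,0,0,0,-0.078],[-1,0,0,0,0,0,-0.078],[-1,0,0,0,0,0,-0.078]]'|head -2
python3 -c "
from look import *
delta((.5217,.371,.05),90);st()
s=overlay('w3',[((.5178,.3265),.003,.01),((.5217,.371),.003,.026),((.5139,.282),.003,.026)])"
```

```text
t: 6.47
eef_pos: [0.5209, 0.3694, 0.1888]
t: 6.8
eef_pos: [0.5211, 0.3693, 0.1891]
shift [0.0041 0.0013 0.2782] turn [-0.0003  0.0007 -0.0027] q [ 29.  31.   6.  66.  -0. 119.]
t 6.8 p [0.5211 0.3693 0.1891] w 0.0495 F [ 0.3  0.5 -2.5] g 43.6
```

View pics/w3.png

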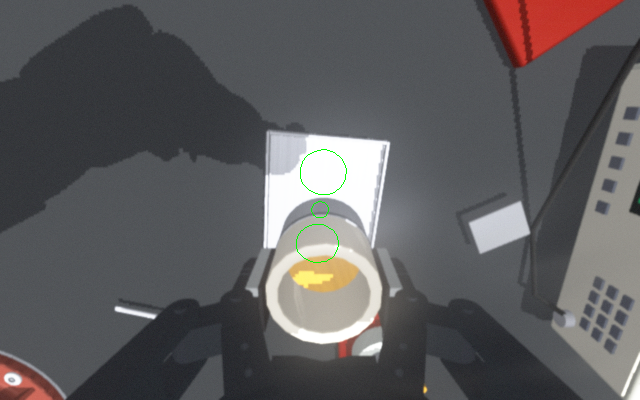

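The empty cell is in the grip and the far tray slot (323,172) is free and well inside the tray. I lower it and release.

```bash
python3 -m handwheel '[[-1,0.004,0.001,0.08,0,0,0],[-1,0.004,0.001,0.16,0,0,0],[-1,0.004,0.001,0.24,0,0,0],[-1,0.004,0.001,0.285,0,0,0],[-1,0.004,0.001,0.299,0,0,0]]'|head -2
python3 -m handwheel '[[-1,0,0,0,0,0,0],[-1,0,0,0,0,0,0],[0.55,0,0,0,0,0,0],[0.55,0,0,0,0,0,0],[0.55,0,0,0,0,0,0]]'
python3 -m handwheel '[[0.8,0,0,0,0,0,0],[0.8,0,0,-0.06,0,0,0],[1,0,0,-0.14,0,0,0],[1,0,0,-0.22,0,0,0],[1,0,0,-0.28,0,0,0]]'|head -2
python3 -c "
from look import *
delta((.5977,.1276,.19),90)"
```

```text
t: 7.27
eef_pos: [0.5189, 0.3698, 0.0381]
t: 7.68
eef_pos: [0.522, 0.3715, 0.0402]
tcp_rot: [[0.005, 1.0, 0.0], [1.0, -0.005, -0.002], [-0.002, 0.0, -1.0]]
ft_force: [0.5, 0.2, 0.1]
width: 0.0661
gripper_force: 0.0
t: 8.1
eef_pos: [0.5222, 0.3719, 0.1832]
shift [-0.488   0.1532 -0.0131] turn [ 0.0005  0.0003 -0.0014] q [ 29.  31.   6.  65.  -0. 119.]
```

```bash
python3 -m handwheel '[[1,-0.07,0.02,-0.005,0,0,0],[1,-0.14,0.04,-0.01,0,0,0],[1,-0.22,0.07,-0.01,0,0,0],[1,-0.3,0.1,-0.013,0,0,0],[1,-0.37,0.13,-0.013,0,0,0]]'|head -2
python3 -m handwheel '[[1,-0.06,0.012,0,0,0,0],[1,-0.118,0.023,0,0,0,0],[1,-0.118,0.023,0,0,0,0],[1,-0.118,0.023,0,0,0,0]]'|head -2
python3 -c "
from look import *
delta((.5977,.1276,.07),90);st()
s=overlay('w4',[((.5977,.1276),.044,.042),((.6018,.0227),.044,.042),((.6018,.0227),.092,.026),((.5977,.1276),.092,.026),((.5220,.3715),.073,.026)])"
```

```text
t: 8.52
eef_pos: [0.5862, 0.1846, 0.1872]
t: 8.85
eef_pos: [0.5975, 0.1258, 0.1868]
shift [0.0041 0.0005 0.2336] turn [-0.0002  0.0006 -0.0023] q [ 5. 28.  1. 63. -0. 96.]
t 8.85 p [0.5975 0.1258 0.1868] w 0.0856 F [ 0.2  0.9 -0.3] g 0.0
```

View pics/w4.png

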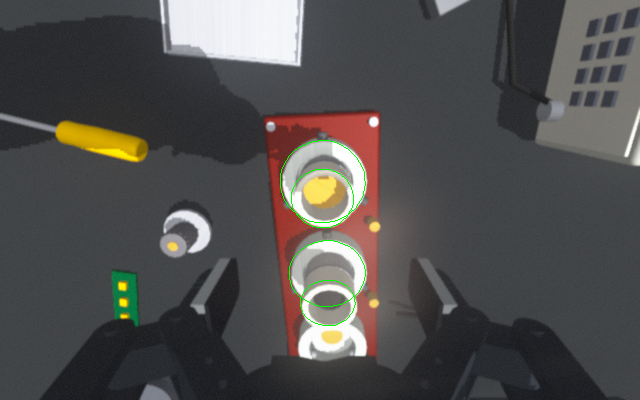

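L's rim (322,195) matches z=0.092, so that cell is fully home. M's rim (329,302) sits slightly above its predicted circle, so M is the raised one. I grasp L and pull it out.

```bash
python3 -m handwheel '[[1,0.004,0,0.08,0,0,0],[1,0.004,0,0.16,0,0,0],[1,0.004,0,0.23,0,0,0],[1,0.004,0,0.264,0,0,0],[1,0.004,0,0.264,0,0,0]]' 70|head -2
python3 -m handwheel '[[1,0,0,0,0,0,0],[-1,0,0,0,0,0,0],[-1,0,0,0,0,0,0],[-1,0,0,0,0,0,0],[-1,0,0,0,0,0,0]]'
python3 -m handwheel '[[-1,0,0,0,0,0,0],[-1,0,0,-0.02,0,0,0],[-1,0,0,-0.05,0,0,0],[-1,0,0,-0.08,0,0,0],[-1,0,0,-0.1,0,0,0]]'
python3 -m handwheel '[[-1,0,0,-0.05,0,0,0],[-1,0,0,-0.1,0,0,0],[-1,0,0,-0.14,0,0,0],[-1,0,0,-0.14,0,0,0],[-1,0,0,-0.14,0,0,0]]'
python3 -c "
from look import *
delta((.5139,.280,.17),90)"
```

```text
t: 9.32
eef_pos: [0.5934, 0.1302, 0.0505]
t: 9.73
eef_pos: [0.5984, 0.1294, 0.0568]
tcp_rot: [[0.004, 1.0, 0.002], [1.0, -0.004, -0.002], [-0.002, 0.002, -1.0]]
ft_force: [-3.3, 0.6, 8.9]
width: 0.0498
gripper_force: 78.7
t: 10.15
eef_pos: [0.5978, 0.1292, 0.1071]
tcp_rot: [[0.004, 1.0, 0.001], [1.0, -0.004, -0.002], [-0.002, 0.001, -1.0]]
ft_force: [0.9, -0.1, -1.1]
width: 0.0494
gripper_force: 81.5
t: 10.57
eef_pos: [0.5979, 0.1293, 0.1762]
tcp_rot: [[0.004, 1.0, 0.002], [1.0, -0.004, -0.002], [-0.002, 0.002, -1.0]]
ft_force: [0.1, 0.3, -2.1]
width: 0.0498
gripper_force: 81.6
shift [ 0.3007 -0.1693  0.0115] turn [ 0.0006  0.0006 -0.0013] q [ 5. 28. -0. 62. -0. 96.]
```

```bash
python3 -m handwheel '[[-1,0.06,-0.035,0,0,0,0],[-1,0.12,-0.07,0.01,0,0,0],[-1,0.19,-0.11,0.01,0,0,0],[-1,0.26,-0.15,0.012,0,0,0],[-1,0.3,-0.169,0.012,0,0,0]]'|head -2
python3 -m handwheel '[[-1,0,0,0,0,0,0],[-1,0,0,0.08,0,0,0],[-1,0,0,0.16,0,0,0],[-1,0,0,0.22,0,0,0],[-1,0,0,0.22,0,0,0]]'|head -2
python3 -c "
from look import *
delta((.5139,.280,.0385),90);st()"
```

```text
t: 10.98
eef_pos: [0.5097, 0.282, 0.167]
t: 11.4
eef_pos: [0.5081, 0.2771, 0.0518]
shift [0.0061 0.0118 0.0265] turn [-0.0036  0.0021 -0.0013] q [ 21.  32. -14.  45.  -0. 112.]
t 11.4 p [0.5081 0.2771 0.0518] w 0.0498 F [-2.4 -1.7 -2. ] g 81.3
```

```bash
python3 -m handwheel '[[-1,0,0,0,0,0,0],[-1,0,0,0.015,0,0,0],[-1,0,0,0.022,0,0,0],[-1,0,0,0.022,0,0,0],[-1,0,0,0.022,0,0,0]]'|head -4
python3 -m handwheel '[[0.3,0,0,0,0,0,0],[0.55,0,0,0,0,0,0],[0.55,0,0,0,0,0,0],[0.55,0,0,0,0,0,0],[0.8,0,0,-0.03,0,0,0]]'|head -4
python3 -m handwheel '[[1,0,0,-0.08,0,0,0],[1,0,0,-0.16,0,0,0],[1,0,0,-0.24,0,0,0],[1,0,0,-0.3,0,0,0],[1,0,0,-0.3,0,0,0]]'|head -2
python3 -c "
from look import *
delta((.5139,.280,.3),90);delta((.5846,-.3211,.2),0);st()
s=overlay('w5',[((.5139,.280),.073,.026),((.522,.3715),.073,.026)])"
```

```text
t: 11.82
eef_pos: [0.5138, 0.2795, 0.0484]
tcp_rot: [[0.004, 1.0, 0.001], [1.0, -0.004, -0.002], [-0.002, 0.001, -1.0]]
ft_force: [-0.2, 0.3, -1.1]
t: 12.23
eef_pos: [0.5115, 0.2787, 0.0605]
tcp_rot: [[0.004, 1.0, -0.004], [1.0, -0.004, -0.004], [-0.004, -0.004, -1.0]]
ft_force: [-1.0, 0.1, -0.0]
t: 12.65
eef_pos: [0.5162, 0.281, 0.2194]
shift [-0.0017 -0.0033 -0.1612] turn [ 0.0028 -0.0005 -0.0012] q [ 21.  23.  -1.  65.  -0. 112.]
shift [-1.2037  0.1411  0.038 ] turn [ 0.0018 -0.0026  0.4988] q [ 21.  23.  -1.  65.  -0. 112.]
t 12.65 p [0.5162 0.281  0.2194] w 0.0856 F [0.8 0.6 0.5] g 0.0
```

View pics/w5.png

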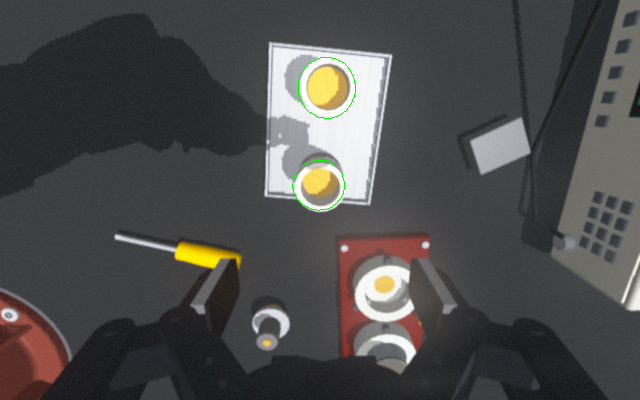

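Both empty cells stand upright in the tray, at (326,88) and (318,186). Next is pellet cell J, with the gripper at 45° to stay clear of the jar.

```bash
python3 -m handwheel '[[1,-0.08,0,0,0,0,0],[1,-0.16,0.02,0,0,0,0],[1,-0.24,0.03,0,0,0,0],[1,-0.32,0.04,0,0,0,0],[1,-0.4,0.05,0,0,0,0]]'|head -2
python3 -m handwheel '[[1,-0.08,0,0,0,0,0],[1,-0.16,0.02,0,0,0,0],[1,-0.24,0.03,0,0,0,0],[1,-0.32,0.04,0,0,0,0],[1,-0.4,0.05,0,0,0,0]]'|head -2
python3 -m handwheel '[[1,-0.08,0.01,0,0,0,0.039],[1,-0.16,0.02,0,0,0,0.078],[1,-0.24,0.03,0,0,0,0.117],[1,-0.32,0.04,0,0,0,0.156],[1,-0.4,0.04,0,0,0,0.195]]'|head -2
python3 -m handwheel '[[1,0,0,0,0,0,0.035],[1,0,0,0,0,0,0.055],[1,0,0,0,0,0,0.055]]'|head -2
python3 -c "
from look import *
delta((.5846,-.3211,.2),45)"
```

```text
t: 13.12
eef_pos: [0.5367, 0.0779, 0.2119]
t: 13.53
eef_pos: [0.561, -0.1224, 0.2123]
t: 13.95
eef_pos: [0.5807, -0.3223, 0.2123]
t: 14.2
eef_pos: [0.5801, -0.3212, 0.212]
shift [0.0066 0.0063 0.024 ] turn [-0.0004  0.0008 -0.0026] q [-35.  33.  14.  71.  -0. 100.]
```

```bash
python3 -m handwheel '[[1,0.007,0.007,0.08,0,0,0],[1,0.007,0.007,0.16,0,0,0],[1,0.007,0.007,0.24,0,0,0],[1,0.007,0.007,0.32,0,0,0],[1,0.007,0.007,0.355,0,0,0]]' 60|head -2
python3 -m handwheel '[[1,0,0,0,0,0,0],[1,0,0,0,0,0,0],[-1,0,0,0,0,0,0],[-1,0,0,0,0,0,0],[-1,0,0,0,0,0,0]]'
python3 -m handwheel '[[-1,0,0,0,0,0,0],[-1,0,0,0,0,0,0],[-1,0,0,0,0,0,0]]'
python3 -m handwheel '[[-1,0,0,-0.04,0,0,0],[-1,0,0,-0.1,0,0,0],[-1,0,0,-0.17,0,0,0],[-1,0,0,-0.24,0,0,0],[-1,0,0,-0.26,0,0,0]]'|head -2
python3 -m handwheel '[[-1,0,0,0,0,0,0],[-1,0,0,0,0,0,0]]'
python3 -c "
from look import *
delta((.6059,-.0822,.15),45)"
```

```text
t: 14.62
eef_pos: [0.5826, -0.3182, 0.0302]
t: 15.03
eef_pos: [0.5867, -0.3216, 0.0381]
tcp_rot: [[0.71, 0.705, 0.002], [0.705, -0.71, -0.004], [-0.001, 0.004, -1.0]]
ft_force: [-0.3, 0.8, 2.4]
width: 0.0518
gripper_force: 2.7
t: 15.28
eef_pos: [0.5868, -0.3217, 0.0385]
tcp_rot: [[0.71, 0.705, 0.002], [0.705, -0.71, -0.004], [-0.001, 0.004, -1.0]]
ft_force: [-2.0, 1.3, 7.5]
width: 0.0503
gripper_force: 61.8
t: 15.7
eef_pos: [0.588, -0.3222, 0.1731]
t: 15.87
eef_pos: [0.5859, -0.3208, 0.1664]
tcp_rot: [[0.71, 0.704, 0.0], [0.704, -0.71, -0.003], [-0.002, 0.002, -1.0]]
ft_force: [0.0, 0.5, -2.9]
width: 0.05
gripper_force: 63.0
shift [ 0.3646 -0.3107  0.0315] turn [ 0.0007  0.0006 -0.0012] q [-35.  34.  10.  65.  -0. 100.]
```

```bash
python3 -m handwheel '[[-1,0.05,-0.04,0,0,0,0],[-1,0.1,-0.085,0,0,0,0],[-1,0.16,-0.135,0,0,0,0],[-1,0.22,-0.185,0,0,0,0],[-1,0.28,-0.235,0,0,0,0]]'|head -2
python3 -m handwheel '[[-1,0.045,-0.04,0,0,0,0],[-1,0.085,-0.076,0,0,0,0],[-1,0.085,-0.076,0,0,0,0],[-1,0.085,-0.076,0,0,0,0]]'|head -2
python3 -c "
from look import *
delta((.6059,-.0822,.08),45);st()
s=overlay('w6',[((.6059,-.0822),.044,.042),((.6059,-.0822),.044,.0285),((.6018,.0227),.099,.026),((.6018,.0227),.092,.026)])"
```

```text
t: 16.28
eef_pos: [0.6009, -0.1367, 0.1633]
t: 16.62
eef_pos: [0.6047, -0.0801, 0.1636]
shift [-0.0006  0.0051  0.1672] turn [-0.0006  0.0012 -0.0004] q [-14.  28.  -1.  60.  -0. 121.]
t 16.62 p [ 0.6047 -0.0801  0.1636] w 0.0499 F [ 0.5  0.1 -2.7] g 63.1
```

View pics/w6.png

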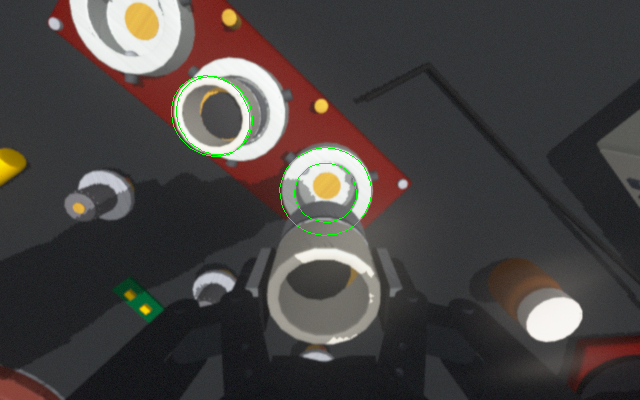

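Holder R's collar (326,190) fits the prediction, the held cell J still contains its pellet, and M also shows a pellet (220,112). I insert J with a twist.

```bash
python3 -m handwheel '[[-1,0,0.005,0.05,0,0,0],[-1,0,0.005,0.1,0,0,0],[-1,0,0.005,0.14,0,0,0],[-1,0,0.005,0.16,0,0,0],[-1,0,0.005,0.17,0,0,0]]' 90|head -4
python3 -m handwheel '[[-1,0,0,0,0,0,0],[-1,0,0,0.01,0,0,0.02],[-1,0,0,0.02,0,0,0.04],[-1,0,0,0.03,0,0,0.06],[-1,0,0,0.036,0,0,0.08]]'
python3 -m handwheel '[[-1,0,0,0,0,0,0],[-1,0,0,0.003,0,0,0],[-1,0,0,0.006,0,0,-0.02],[-1,0,0,0.01,0,0,-0.04],[-1,0,0,0.01,0,0,-0.04]]'
```

```text
t: 17.08
eef_pos: [0.606, -0.0845, 0.0783]
tcp_rot: [[0.711, 0.703, -0.004], [0.703, -0.711, -0.001], [-0.004, -0.002, -1.0]]
ft_force: [-1.1, -0.1, -1.6]
t: 17.5
eef_pos: [0.6091, -0.0829, 0.0654]
tcp_rot: [[0.864, 0.504, 0.003], [0.504, -0.864, -0.0], [0.003, 0.002, -1.0]]
ft_force: [-4.0, 7.8, 18.4]
width: 0.0498
gripper_force: 95.4
t: 17.92
eef_pos: [0.6085, -0.083, 0.0606]
tcp_rot: [[0.79, 0.613, 0.002], [0.613, -0.79, -0.001], [0.001, 0.002, -1.0]]
ft_force: [-5.6, 8.0, 16.0]
width: 0.0495
gripper_force: 95.3
```

```bash
python3 -m handwheel '[[-1,-0.004,-0.004,0.004,0,0,0],[-1,-0.004,-0.004,0.008,0,0,-0.02],[-1,-0.004,-0.004,0.01,0,0,-0.04],[-1,-0.004,-0.004,0.012,0,0,-0.04],[-1,-0.004,-0.004,0.012,0,0,-0.04]]'
```

```text
t: 18.33
eef_pos: [0.6085, -0.0828, 0.0604]
tcp_rot: [[0.709, 0.706, 0.009], [0.706, -0.709, -0.002], [0.006, 0.008, -1.0]]
ft_force: [-16.1, 12.0, 65.5]
width: 0.0495
gripper_force: 100.3
```

```bash
python3 -m handwheel '[[-1,0,0,-0.006,0,0,0],[-1,0,0,-0.012,0,0,0],[0.5,0,0,-0.012,0,0,0],[0.8,0,0,-0.012,0,0,0],[1,0,0,-0.012,0,0,0]]' 60|head -4
python3 -m handwheel '[[1,0,0,-0.05,0,0,0],[1,0,0,-0.13,0,0,0],[1,0,0,-0.2,0,0,0],[1,0,0,-0.25,0,0,0],[1,0,0,-0.25,0,0,0]]'|head -2
python3 -m handwheel '[[1,0.05,-0.05,0,0,0,0],[1,0.1,-0.1,0,0,0,0],[1,0.143,-0.155,0,0,0,0],[1,0.143,-0.155,0,0,0,0],[1,0.143,-0.155,0,0,0,0]]'|head -2
python3 -c "
from look import *
delta((.6018,.0227,.063),45);st()
s=overlay('w7',[((.6075,-.083),.092,.026),((.6018,.0227),.099,.026),((.6018,.0227),.044,.042)])
for r in env.regions_of('cap_1_mid',s): print(r['conf'],r['position'],pix2z(s,r['position'],.028))
s=env.snapshot('top')
for r in env.regions_of('cap_1_mid',s): print(r['conf'],r['position'],pix2z(s,r['position'],.025))
"
```

```text
t: 18.75
eef_pos: [0.6051, -0.0839, 0.0581]
tcp_rot: [[0.71, 0.704, 0.0], [0.704, -0.71, -0.003], [-0.002, 0.002, -1.0]]
ft_force: [0.1, -0.1, -0.5]
t: 19.17
eef_pos: [0.6077, -0.0842, 0.1883]
t: 19.58
eef_pos: [0.6006, 0.0236, 0.1819]
shift [0.0011 0.0029 0.2378] turn [ 0.0002  0.0009 -0.0004] q [ -5.  27.  -1.  62.  -0. 130.]
t 19.58 p [0.6006 0.0236 0.1819] w 0.0855 F [ 0.8 -0.5 -0.4] g 0.0
0.89 [288.2, 333.8] [ 0.43282456 -0.08294409  0.028     ]
0.73 [351.5, 252.6] [ 0.436538   -0.07929668  0.025     ]
```

View pics/w7.png

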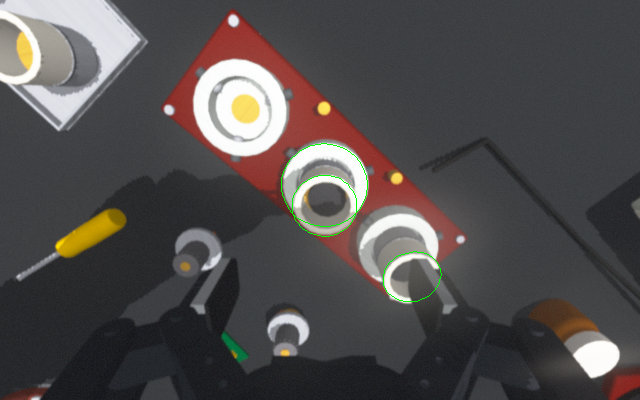

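J's rim (412,277) fits z=0.092, so it is home. M (325,205) sits higher and needs pushing down.

```bash
python3 -m handwheel '[[1,-0.004,0.003,0.07,0,0,0],[1,-0.004,0.003,0.14,0,0,0],[1,-0.004,0.003,0.2,0,0,0],[1,-0.004,0.003,0.235,0,0,0],[1,-0.004,0.003,0.235,0,0,0]]' 90|head -2
python3 -m handwheel '[[1,0,0,0,0,0,0],[-1,0,0,0,0,0,0],[-1,0,0,0,0,0,0],[-1,0,0,0,0,0,0],[-1,0,0,0,0,0,0]]'
python3 -m handwheel '[[-1,0,0,0,0,0,0],[-1,0,0,0.005,0,0,0.02],[-1,0,0,0.01,0,0,0.04],[-1,0,0,0.015,0,0,0.06],[-1,0,0,0.02,0,0,0.08]]'
python3 -m handwheel '[[-1,0,0,0.004,0,0,0],[-1,0,0,0.008,0,0,-0.02],[-1,0,0,0.012,0,0,-0.04],[-1,0,0,0.012,0,0,-0.06],[-1,0,0,0.012,0,0,-0.08]]'
```

```text
t: 20.2
eef_pos: [0.5976, 0.0185, 0.0608]
t: 20.62
eef_pos: [0.6012, 0.02, 0.0663]
tcp_rot: [[0.71, 0.704, 0.001], [0.704, -0.71, -0.001], [0.0, 0.001, -1.0]]
ft_force: [-1.0, 3.1, 4.6]
width: 0.0494
gripper_force: 92.3
t: 21.03
eef_pos: [0.6026, 0.0206, 0.0593]
tcp_rot: [[0.863, 0.505, 0.005], [0.505, -0.863, -0.001], [0.004, 0.003, -1.0]]
ft_force: [-17.7, 15.2, 52.9]
width: 0.0492
gripper_force: 97.5
t: 21.45
eef_pos: [0.6028, 0.0204, 0.0583]
tcp_rot: [[0.708, 0.706, 0.007], [0.706, -0.708, -0.001], [0.004, 0.006, -1.0]]
ft_force: [-28.3, 6.8, 91.6]
width: 0.0492
gripper_force: 103.9
```

```bash
python3 -m handwheel '[[-1,0,0,-0.012,0,0,0],[-1,0,0,-0.022,0,0,0],[0.5,0,0,-0.022,0,0,0],[0.8,0,0,-0.022,0,0,0],[1,0,0,-0.022,0,0,0]]' 60|head -4
python3 -m handwheel '[[1,0,0,-0.05,0,0,0],[1,0,0,-0.13,0,0,0],[1,0,0,-0.2,0,0,0],[1,0,0,-0.22,0,0,0],[1,0,0,-0.22,0,0,0]]'|head -2
python3 -m handwheel '[[1,-0.05,-0.03,0,0,0,0],[1,-0.1,-0.06,0,0,0,0],[1,-0.16,-0.1,0,0,0,0],[1,-0.16,-0.16,0,0,0,0],[1,-0.16,-0.16,0,0,0,0]]'|head -2
python3 -c "
from look import *
delta((.444,.0666,.16),45);st()
s=overlay('w8',[((.6075,-.083),.092,.026),((.6018,.0215),.092,.026),((.4442,.0666),.025,.026),((.4442,.0666),.057,.014)])
"
```

```text
t: 21.87
eef_pos: [0.6004, 0.0192, 0.0593]
tcp_rot: [[0.71, 0.704, -0.001], [0.704, -0.71, -0.003], [-0.003, 0.001, -1.0]]
ft_force: [0.3, -0.2, 0.4]
t: 22.28
eef_pos: [0.6027, 0.0194, 0.1727]
t: 22.7
eef_pos: [0.482, 0.0218, 0.1681]
shift [ 0.0092 -0.1171  0.0167] turn [-0.0014  0.0017 -0.0014] q [ -6.  15. -21.  54.  -0. 129.]
t 22.7 p [0.482  0.0218 0.1681] w 0.0855 F [0.5 1.2 0.5] g 0.0
```

View pics/w8.png

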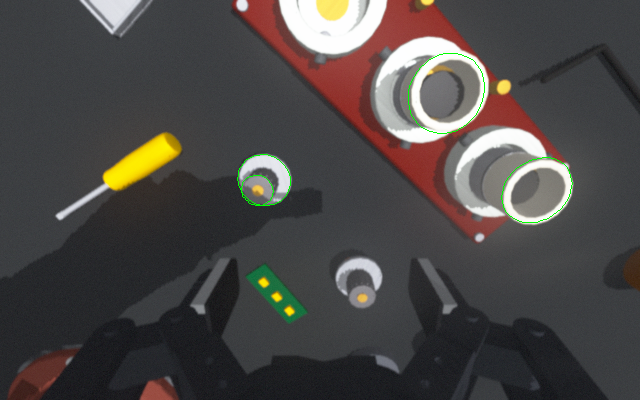

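Overlay: M (447,93) and J (537,190) both fit their fully-home rings with pellets inside. Cap 1 (264,180) is where predicted, so I grasp it.

```bash
python3 -m handwheel '[[1,0.009,-0.06,0.02,0,0,0],[1,0.009,-0.117,0.06,0,0,0],[1,0.009,-0.117,0.14,0,0,0],[1,0.009,-0.117,0.2,0,0,0],[1,0.009,-0.117,0.2,0,0,0]]' 60|head -2
python3 -m handwheel '[[1,0,0,0,0,0,0],[1,0,0,0,0,0,0]]'|head -2
python3 -c "
from look import *
delta((.4444,.067,.031),45)"
```

```text
t: 23.17
eef_pos: [0.4457, 0.0648, 0.0648]
t: 23.33
eef_pos: [0.4505, 0.0644, 0.0707]
shift [-0.0049 -0.0123  0.0793] turn [ 0.0004  0.0005 -0.0014] q [ -1.  19. -33.  38.  -0. 134.]
```

```bash
python3 -m handwheel '[[1,-0.005,-0.012,0.03,0,0,0],[1,-0.005,-0.012,0.06,0,0,0],[1,-0.005,-0.012,0.076,0,0,0],[1,-0.005,-0.012,0.076,0,0,0],[-1,-0.005,-0.012,0.076,0,0,0]]' 60|head -2
python3 -m handwheel '[[-1,0,0,0,0,0,0],[-1,0,0,0,0,0,0],[-1,0,0,0,0,0,0],[-1,0,0,0,0,0,0],[-1,0,0,0,0,0,0]]'
python3 -m handwheel '[[-1,0,0,0,0,0,0],[-1,0,0,-0.06,0,0,0],[-1,0,0,-0.14,0,0,0],[-1,0,0,-0.22,0,0,0],[-1,0,0,-0.26,0,0,0]]'
python3 -m handwheel '[[-1,0,0,0,0,0,0],[-1,0,0,0,0,0,0]]'|head -2
python3 -c "
from look import *
delta((.6015,.021,.15),45)"
```

```text
t: 23.75
eef_pos: [0.4442, 0.0669, 0.0327]
t: 24.17
eef_pos: [0.4438, 0.0671, 0.0326]
tcp_rot: [[0.71, 0.704, 0.0], [0.704, -0.71, -0.002], [-0.001, 0.002, -1.0]]
ft_force: [-1.7, -0.4, 7.6]
width: 0.0263
gripper_force: 58.4
t: 24.58
eef_pos: [0.4448, 0.0674, 0.166]
tcp_rot: [[0.71, 0.704, 0.003], [0.704, -0.71, -0.002], [0.001, 0.004, -1.0]]
ft_force: [1.4, 0.2, -0.8]
width: 0.0265
gripper_force: 59.6
t: 24.75
eef_pos: [0.4442, 0.0674, 0.1629]
shift [0.158  0.2873 0.0265] turn [ 0.0009  0.     -0.0013] q [ -1.  12. -27.  52.  -0. 135.]
```

```bash
python3 -m handwheel '[[-1,0.035,0.07,0,0,0,0],[-1,0.07,0.13,0,0,0,0],[-1,0.11,0.2,0,0,0,0],[-1,0.14,0.26,0,0,0,0],[-1,0.158,0.288,0,0,0,0]]'|head -2
python3 -m handwheel '[[-1,0,0,0,0,0,0],[-1,0,0,0,0,0,0],[-1,0,0,0,0,0,0]]'|head -2
python3 -c "
from look import *
delta((.602,.021,.124),45);st()
s=overlay('w9',[((.602,.021),.092,.026)])"
```

```text
t: 25.17
eef_pos: [0.6034, 0.0192, 0.1595]
t: 25.42
eef_pos: [0.5993, 0.021, 0.1603]
shift [0.0041 0.004  0.0725] turn [-0.0005  0.0013 -0.0013] q [ -5.  28.  -3.  59.  -0. 130.]
t 25.42 p [0.5993 0.021  0.1603] w 0.026 F [-0.9  0.3 -1.9] g 59.6
```

View pics/w9.png

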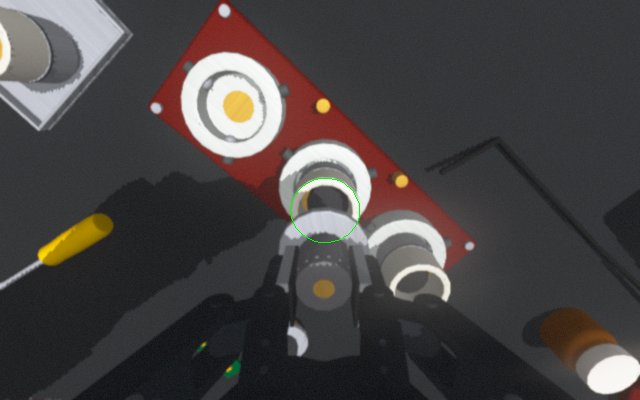

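Cap 1 is upright in the grip and M's mouth (326,210) matches the target. I press the cap in.

```bash
python3 -m handwheel '[[-1,0.004,0.004,0.03,0,0,0],[-1,0.004,0.004,0.06,0,0,0],[-1,0.004,0.004,0.075,0,0,0],[-1,0.004,0.004,0.085,0,0,0],[-1,0.004,0.004,0.09,0,0,0]]' 100|head -4
python3 -m handwheel '[[-1,0,0,0.005,0,0,0],[-1,0,0,0.01,0,0,0],[-1,0,0,0.015,0,0,0],[-1,0,0,0.02,0,0,0],[-1,0,0,0.025,0,0,0]]'
python3 -m handwheel '[[-1,0,0,0.002,0,0,0],[-1,0,0,0.004,0,0,0],[-1,0,0,0.004,0,0,0]]'
```

```text
t: 25.88
eef_pos: [0.6039, 0.0211, 0.1177]
tcp_rot: [[0.71, 0.705, 0.001], [0.705, -0.71, -0.002], [-0.001, 0.002, -1.0]]
ft_force: [-0.4, -0.2, 9.7]
t: 26.3
eef_pos: [0.6049, 0.0215, 0.1073]
tcp_rot: [[0.709, 0.705, 0.004], [0.705, -0.709, -0.001], [0.002, 0.004, -1.0]]
ft_force: [-8.9, 8.3, 26.9]
width: 0.025
gripper_force: 101.8
t: 26.55
eef_pos: [0.604, 0.0224, 0.1067]
tcp_rot: [[0.709, 0.705, 0.003], [0.705, -0.709, 0.0], [0.002, 0.002, -1.0]]
ft_force: [-10.0, 6.4, 35.2]
width: 0.0255
gripper_force: 103.1
```

```bash
python3 -m handwheel '[[-1,0,0,0.004,0,0,0],[-1,0,0,0.008,0,0,0],[-1,0,0,0.008,0,0,0]]'
python3 -m handwheel '[[-1,0,0,-0.01,0,0,0],[-1,0,0,-0.016,0,0,0],[-0.1,0,0,-0.016,0,0,0],[0.5,0,0,-0.016,0,0,0],[1,0,0,-0.016,0,0,0]]' 60|head -4
python3 -m handwheel '[[1,0,0,-0.05,0,0,0],[1,0,0,-0.11,0,0,0],[1,0,0,-0.16,0,0,0],[1,0,0,-0.16,0,0,0],[1,0,0,-0.16,0,0,0]]'|head -2
python3 -c "
from look import *
delta((.4321,-.0826,.16),45);st()
s=env.snapshot('top');save(s,'top2')
for r in env.regions_of('cap_1_mid',s): print(r['conf'],r['position'],pix2z(s,r['position'],.025))
"
```

```text
t: 26.8
eef_pos: [0.605, 0.0225, 0.1065]
tcp_rot: [[0.709, 0.705, 0.006], [0.706, -0.709, 0.0], [0.005, 0.004, -1.0]]
ft_force: [-20.4, 7.8, 70.0]
width: 0.0249
gripper_force: 107.4
t: 27.22
eef_pos: [0.6036, 0.0204, 0.1059]
tcp_rot: [[0.71, 0.704, -0.001], [0.704, -0.71, -0.002], [-0.003, 0.001, -1.0]]
ft_force: [0.7, -0.1, 0.0]
t: 27.63
eef_pos: [0.6048, 0.0205, 0.1873]
shift [-0.3904 -0.0969  0.0546] turn [ 0.001   0.0002 -0.0013] q [ -5.  27.  -0.  63.  -0. 130.]
t 27.63 p [0.6048 0.0205 0.1873] w 0.0852 F [-0.4 -0.9  0.2] g 0.0
0.76 [351.6, 250.5] [ 0.44130321 -0.07968024  0.025     ]
0.64 [332.2, 188.3] [ 0.58522969 -0.03962112  0.025     ]
```

```bash
python3 -m handwheel '[[1,-0.08,-0.02,0,0,0,0],[1,-0.16,-0.04,0.01,0,0,0],[1,-0.24,-0.06,0.02,0,0,0],[1,-0.31,-0.09,0.04,0,0,0],[1,-0.33,-0.097,0.05,0,0,0]]'|head -2
python3 -m handwheel '[[1,0,0,0,0,0,0],[1,0,0,0,0,0,0],[1,0,0,0,0,0,0]]'|head -2
python3 -c "
from look import *
delta((.4321,-.0826,.07),45);st()
s=overlay('w10',[((.4321,-.0826),.025,.026),((.4321,-.0826),.057,.014),((.602,.021),.131,.014),((.602,.021),.099,.026),((.6075,-.083),.092,.026)])"
```

```text
t: 28.15
eef_pos: [0.4459, -0.0614, 0.1591]
t: 28.4
eef_pos: [0.4534, -0.061, 0.1615]
shift [-0.0604  0.0005  0.1832] turn [ 0.0004  0.0005 -0.0013] q [-17.  13. -25.  52.  -0. 118.]
t 28.4 p [ 0.4534 -0.061   0.1615] w 0.0851 F [ 1.1 -0.8  0.3] g 0.0
```

View pics/w10.png

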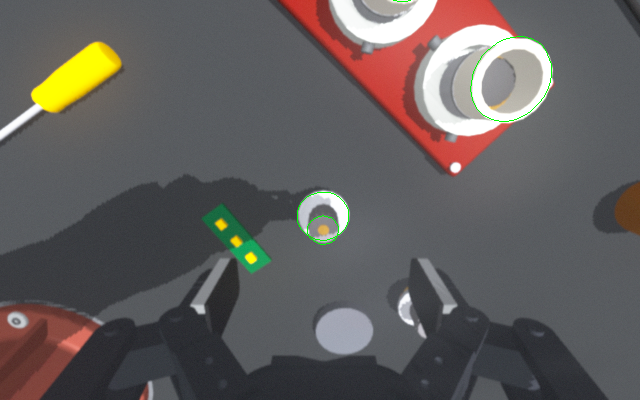

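Cap 2 (323,215) is exactly under its overlay, and J's mouth (512,80) matches too. I grasp cap 2.

```bash
python3 -m handwheel '[[1,-0.06,0,0.03,0,0,0],[1,-0.06,0,0.1,0,0,0],[1,-0.06,0,0.17,0,0,0],[1,-0.06,0,0.18,0,0,0],[1,-0.06,0,0.18,0,0,0]]' 60|head -2
python3 -m handwheel '[[1,0,0,0,0,0,0],[1,0,0,0,0,0,0]]'|head -2
python3 -c "
from look import *
delta((.4321,-.0826,.032),45)"
```

```text
t: 28.87
eef_pos: [0.4302, -0.0815, 0.0704]
t: 29.03
eef_pos: [0.4327, -0.0825, 0.0733]
shift [-0.0009 -0.0011  0.0825] turn [ 0.001   0.0003 -0.001 ] q [-20.  17. -35.  38.  -0. 115.]
```

```bash
python3 -m handwheel '[[1,-0.001,-0.001,0.03,0,0,0],[1,-0.001,-0.001,0.06,0,0,0],[1,-0.001,-0.001,0.08,0,0,0],[1,-0.001,-0.001,0.081,0,0,0],[-1,-0.001,-0.001,0.081,0,0,0]]' 60|head -2
python3 -m handwheel '[[-1,0,0,0,0,0,0],[-1,0,0,0,0,0,0],[-1,0,0,0,0,0,0],[-1,0,0,0,0,0,0],[-1,0,0,0,0,0,0]]'
python3 -m handwheel '[[-1,0,0,0,0,0,0],[-1,0,0,-0.06,0,0,0],[-1,0,0,-0.14,0,0,0],[-1,0,0,-0.22,0,0,0],[-1,0,0,-0.26,0,0,0]]'
python3 -m handwheel '[[-1,0,0,0,0,0,0],[-1,0,0,0,0,0,0]]'|head -2
python3 -c "
from look import *
delta((.6075,-.083,.15),45)"
```

```text
t: 29.45
eef_pos: [0.4312, -0.0826, 0.0322]
t: 29.87
eef_pos: [0.4309, -0.0826, 0.032]
tcp_rot: [[0.71, 0.704, 0.0], [0.704, -0.71, -0.003], [-0.001, 0.002, -1.0]]
ft_force: [-1.4, -0.2, 8.7]
width: 0.0264
gripper_force: 58.4
t: 30.28
eef_pos: [0.4318, -0.0826, 0.1654]
tcp_rot: [[0.71, 0.704, 0.003], [0.704, -0.71, -0.004], [-0.0, 0.005, -1.0]]
ft_force: [1.7, -1.0, -0.5]
width: 0.0263
gripper_force: 59.8
t: 30.45
eef_pos: [0.4312, -0.0824, 0.1622]
shift [0.2495 0.249  0.025 ] turn [ 0.0011  0.0003 -0.0013] q [-20.  11. -28.  51.  -0. 115.]
```

```bash
python3 -m handwheel '[[-1,0.05,0.05,0,0,0,0],[-1,0.1,0.1,0,0,0,0],[-1,0.15,0.15,0,0,0,0],[-1,0.2,0.2,0,0,0,0],[-1,0.25,0.25,0,0,0,0]]'|head -2
python3 -m handwheel '[[-1,0,0,0,0,0,0],[-1,0,0,0,0,0,0],[-1,0,0,0,0,0,0]]'|head -2
python3 -c "
from look import *
delta((.6075,-.083,.1062),45);st()"
```

```text
t: 30.87
eef_pos: [0.6077, -0.0825, 0.1588]
t: 31.12
eef_pos: [0.6057, -0.0825, 0.159]
shift [0.0022 0.0036 0.1056] turn [-0.0008  0.0013 -0.0012] q [-15.  29.  -1.  60.  -0. 121.]
t 31.12 p [ 0.6057 -0.0825  0.159 ] w 0.0261 F [-0.5  0.5 -1.2] g 59.8
```

```bash
python3 -m handwheel '[[-1,0.002,0.002,0.03,0,0,0],[-1,0.002,0.002,0.06,0,0,0],[-1,0.002,0.002,0.075,0,0,0],[-1,0.002,0.002,0.085,0,0,0],[-1,0.002,0.002,0.09,0,0,0]]' 100|head -4
python3 -m handwheel '[[-1,0,0,0.005,0,0,0],[-1,0,0,0.01,0,0,0],[-1,0,0,0.015,0,0,0],[-1,0,0,0.02,0,0,0],[-1,0,0,0.024,0,0,0]]'
python3 -m handwheel '[[-1,0,0,0.003,0,0,0],[-1,0,0,0.006,0,0,0],[-1,0,0,0.009,0,0,0],[-1,0,0,0.009,0,0,0]]'
```

```text
t: 31.53
eef_pos: [0.608, -0.0829, 0.116]
tcp_rot: [[0.71, 0.704, -0.001], [0.704, -0.71, -0.002], [-0.002, 0.001, -1.0]]
ft_force: [-0.7, -0.4, 6.3]
t: 31.95
eef_pos: [0.6098, -0.0836, 0.1069]
tcp_rot: [[0.71, 0.704, 0.003], [0.704, -0.71, -0.004], [-0.0, 0.005, -1.0]]
ft_force: [-7.5, 0.9, 22.4]
width: 0.0256
gripper_force: 101.4
t: 32.28
eef_pos: [0.6096, -0.0836, 0.1062]
tcp_rot: [[0.71, 0.704, 0.005], [0.704, -0.71, -0.004], [0.0, 0.006, -1.0]]
ft_force: [-15.6, 3.0, 52.8]
width: 0.0254
gripper_force: 105.1
```

Home at 0.1062 with 53 N. I release, back off and check everything.

```bash
python3 -m handwheel '[[-1,0,0,-0.008,0,0,0],[-1,0,0,-0.013,0,0,0],[-0.1,0,0,-0.013,0,0,0],[0.5,0,0,-0.013,0,0,0],[1,0,0,-0.013,0,0,0]]' 60|head -4
python3 -m handwheel '[[1,0,0,-0.05,0,0,0],[1,0,0,-0.11,0,0,0],[1,0,0,-0.19,0,0,0],[1,0,0,-0.22,0,0,0],[1,0,0,-0.22,0,0,0]]'|head -2
python3 -m handwheel '[[1,-0.06,-0.06,0,0,0,0],[1,-0.12,-0.12,0,0,0,0],[1,-0.18,-0.18,0,0,0,0],[1,-0.22,-0.22,0,0,0,0],[1,-0.22,-0.22,0,0,0,0]]'|head -2
python3 -c "
from look import *
st()
I=[((.602,.021),.099,.026),((.602,.021),.131,.014),((.6085,-.083),.099,.026),((.6085,-.083),.131,.014),((.5139,.280),.073,.026),((.522,.3715),.073,.026)]
overlay('w11',I)
overlay('s11',I,(190,510,90,300),2.5,'scene')
"
```

```text
t: 32.7
eef_pos: [0.6088, -0.0829, 0.1059]
tcp_rot: [[0.71, 0.704, -0.001], [0.704, -0.71, -0.002], [-0.002, 0.001, -1.0]]
ft_force: [0.6, 0.1, 0.5]
t: 33.12
eef_pos: [0.6111, -0.0832, 0.2204]
t: 33.53
eef_pos: [0.447, -0.0809, 0.215]
t 33.53 p [ 0.447  -0.0809  0.215 ] w 0.0851 F [ 1.2  0.1 -0.4] g 0.0
```

View pics/w11.png

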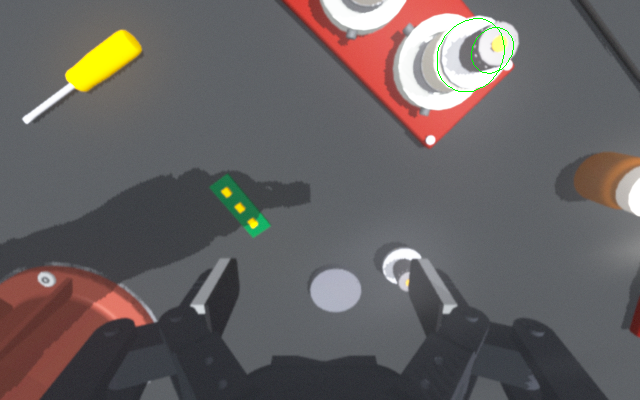

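View pics/s11.png

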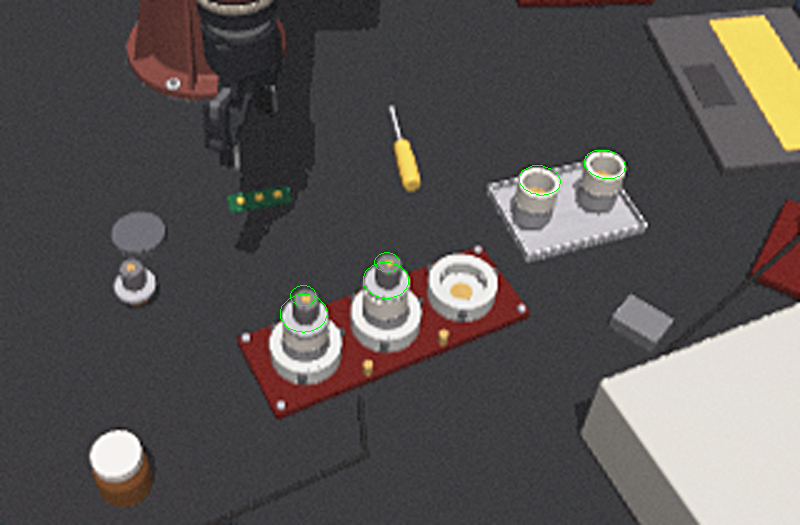

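The scene picture shows both capped cells in the base, at (304,300) and (387,270), matching the fully-pressed rings. Both empty cells are in the tray at (538,182) and (604,165). The wrist picture was taken while the arm was still moving, so I take one settled close-up of the right cap.

```bash
python3 -m handwheel '[[1,0.03,0.03,0,0,0,0],[1,0.06,0.06,0,0,0,0],[1,0.06,0.06,0,0,0,0],[1,0.06,0.06,0,0,0,0],[1,0.06,0.06,0,0,0,0]]'|head -2
python3 -m handwheel '[[1,0,0,0,0,0,0],[1,0,0,0,0,0,0],[1,0,0,0,0,0,0]]'|head -2
python3 -c "
from look import *
st()
overlay('w12',[((.602,.021),.099,.026),((.602,.021),.131,.014),((.6085,-.083),.099,.026),((.6085,-.083),.131,.014)],(240,640,0,250),2)"
```

```text
t: 34.05
eef_pos: [0.4956, -0.0821, 0.2154]
t: 34.3
eef_pos: [0.4953, -0.0823, 0.2162]
t 34.3 p [ 0.4953 -0.0823  0.2162] w 0.0856 F [ 0.4 -0.2 -0.1] g 0.0
```

View pics/w12.png

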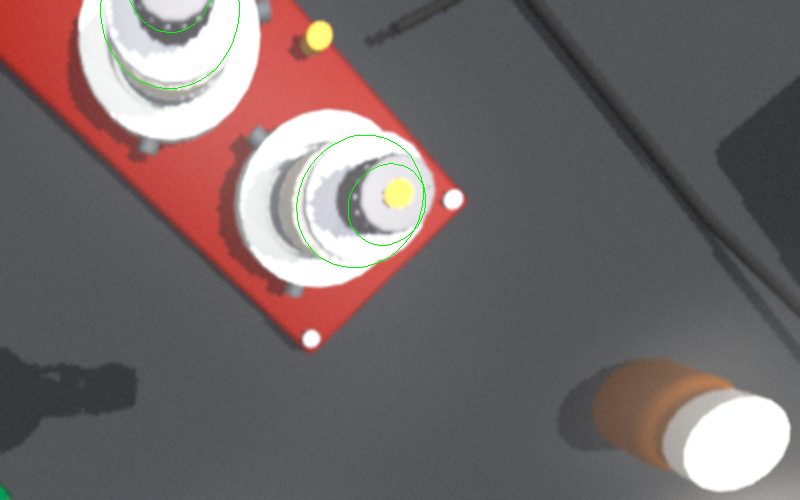

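The settled close-up shows the right cap's flange near (367,198) and its dot at (399,192), slightly off the overlay. I check for tilt numerically by triangulating the yellow dots on the grip tops.

```bash
cat > tri.py <<'E'
from look import *
from scipy.optimize import least_squares
S=[env.snapshot(c) for c in('wrist','scene','top')]
for n,P,e in(('M',(.602,.021,.131),12),('R',(.6095,-.083,.131),12),('cap3',(.4313,-.2384,.057),12)):
    ob=[]
    for s in S:
        u,v=proj(s,P)
        if not(5<u<635 and 5<v<395): continue
        h=cv2.cvtColor(s['pixels'],cv2.COLOR_RGB2HSV).astype(int)
        m=(h[...,0]>10)&(h[...,0]<35)&(h[...,1]>70)&(h[...,2]>90)
        yy,xx=np.nonzero(m); k=np.hypot(xx-u,yy-v)<e
        if k.sum()<2: print(n,'none');continue
        ob.append((s,np.array([xx[k].mean(),yy[k].mean()])));print(n,k.sum(),ob[-1][1].round(1),(u.round(1),v.round(1)))
    if len(ob)>1:
        r=least_squares(lambda X:np.concatenate([proj(s,X)-o for s,o in ob]),P);print(n,r.x.round(4),'res',r.fun.round(1))
E
python3 tri.py
```

```text
M 9 [345.3 194.9] (np.float64(344.9), np.float64(194.9))
M 23 [301.  175.6] (np.float64(302.2), np.float64(177.0))
M [0.6044 0.0224 0.1333] res [ 0.4 -0.   0.3  0.1]
R 138 [438.  97.] (np.float64(434.4), np.float64(101.7))
R 10 [311.8 209. ] (np.float64(311.4), np.float64(208.5))
R none
R [ 0.613  -0.082   0.1322] res [0.  0.1 0.4 0.1]
cap3 55 [377.2 305.3] (np.float64(377.0), np.float64(305.1))
cap3 8 [241.9 196.1] (np.float64(242.3), np.float64(196.4))
cap3 none
cap3 [ 0.4311 -0.2388  0.0572] res [-0.   0.1  0.2  0.3]
```

```bash
python3 -c "
from cell import env
print(env.finish_job())"
```

```text
the job is handed in; nothing more can be done
None
```

I handed the job in at about 34 s: both pellet cells are fully home in the base with caps pressed flat, both empty cells stand upright in the tray, and the third cap is still on the bench. The system returned no pass/fail verdict.

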